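# Release the ratchet and lower the hold-down onto the stone

### The arm

A 6-joint arm with a two-finger parallel gripper is mounted at the origin on a cart in front of the work surface, level with it; the furniture and walls round the work are solid. World frame = base frame: x ahead of the robot, y to its left, z up, the work surface at z = 0. Lengths are in mm, angles in rad, forces in N, time in s.
With the tool pointing down it reaches from about 275 to 1000 mm from the base axis. Payload 8.4 kg.
Tool frame: the origin (TCP) lies where the fingers leave the gripper's body, on its centre line; the fingertips stand 73 mm ahead of it and the grasp point (between the pads) lies 54 mm ahead of it (grip_point_offset is the distance from the TCP to the grasp point, in mm); z points along the fingers, y is the direction in which the jaws open and shut (so a half turn about z gives the same grasp; the last joint's range is limited). The gripper opens to 85 mm and grips with 20 to 120 N. Pads are 22 mm wide; open, the fingers measure 114 mm over their backs; the gripper's body (76 mm by 85 mm) begins 54 mm behind the grasp point. The pads swing forward as they close: fully open they stand 13 mm farther back than shut.
Start: joints at [1.173, 0.353, 1.633, -0, 1.155, -0.002], TCP at [240.966, 576.684, 303.881] pointing down, gripper open.
Joint ranges: [-2.63, 2.63], [-0.92, 2.1], [0.06, 2.66], [-1.3, 4.44], [0, 2.69], [-3.02, 3.02]. Speed limits (rad/s): [2.22, 2.22, 2.79, 3.14, 3.14, 3.14].

### API

Orientations are given as [roll, pitch, yaw] about the fixed x, y, z axes, in that order (R = Rz(yaw) Ry(pitch) Rx(roll)).
In Python, from rig import sense, grab_frame, sign_off, grip_point_offset gives the robot as it stands. The module is installed in compiled form; this text tells all that it offers.
- The arm moves only by the tool drive_tool, never from a script. Its argument "targets" is one flat list of numbers, 7 for each row, row after row: the shift along the tool's x, y, z in m, then the turn, a rotation vector about the tool's x, y, z in rad, then the opening, from 0 (shut) to 1 (fully open). In form: [tx, ty, tz, wx, wy, wz, grip, tx, ty, tz, wx, wy, wz, grip, ...]. A call has 1 to 12 rows; each row is the pose to reach, as a shift and turn from the pose commanded when the call began, along the tool's axes at that moment; what a row does not reach only later rows make up. A row lasts 1/12 s, in which the tool goes at most 41.7 mm and 7.16 degrees, less where a joint would pass 70% of its speed; a pose out of reach is approached as far as the arm can. A call with a gripper value outside its range is refused whole. The fingers move at their own pace and stop on an object; "force" is the grip in N (left out, the last holds). Time passes only in rows, so rows that repeat a pose let the fingers close. It gives the time, the measured TCP pose, the force and the opening at its end, in the units of the state.
- sense(): the state, without advancing time (a new reading comes with each control period).
- grab_frame(name): name is "scene" or "top" or "wrist"; returns a dict with "color" (480x640x3 uint8, blue, green, red), "vertical_fov" (degrees; the focal length in pixels is half the picture's height over the tangent of half this angle, whatever the lens; pixels are square), "cx", "cy" (the principal point, pixels), "world_from_camera" (4x4, takes a point from camera to world coordinates). Camera axes: x right, y down, z forward; pixel columns grow to the right and rows downward; lengths in mm; the calibration is good to about 2 mm. A picture is of the moment at which its call begins. There is no depth.
- sign_off(): hands the job in, once; it reports no verdict.
The state is a dict: "clock": time; "qpos": joint angles; "qvel": joint speeds; "joint_efforts": joint torques, N m; "eef_pos": TCP position; "tcp_rot": TCP orientation; "contact_force": force on the tool from outside, world axes, zero at the start; "wrist_torque": the same for the moment, N m; "opening": opening from 0.0 (shut) to 1.0 (fully open).
Only numpy, scipy, OpenCV 4.12 (cv2) and the standard library are available. Lean on these libraries where they do the work, as an engineer would, in place of code of your own. Each camera call takes 0.05 s, during which the arm holds its last target. There are 200 camera calls.

### The job

The stone offcut lies ready for carving under the ratchet hold-down, whose arm is still propped up by its pawl. With a fingertip press the red tab of the pawl all the way down so that the pawl is free of the teeth, then push the black grip of the arm down until the rubber foot rests on the stone, and leave both there. Only press and push: do not force the arm while the pawl still holds it, do not lift the arm, and do not shift the stone or the other things lying about.

Things in the scene. Friction and masses are not known exactly. Their poses are not given: they have to be found in the camera images.
- hold_down: the hold-down's fixed frame, bolted to the bench: a grey base plate 100 (x) x 310 (y) x 16 mm, from y = -110 to y = +200 mm, with two grey cheek plates that carry the arm and the pawl. Origin on the bench top straight under the arm's pivot; z up; its y axis points from the pawl (at -y) to the arm's grip (at +y)
- pivot (a point): the axis of the arm, 100 mm above the bench; the axis runs along x of hold_down
- hold_arm (a joint): angle of the arm above level, rad: 0 = level (the foot then touches the stone), about 0.6 at the start, grows as the arm rises. The arm is a green bar in the y-z plane of hold_down with a toothed steel quadrant (60 mm radius) at the pivot. A stiff pivot (2 to 5 N down at the grip moves it) keeps the arm where it is left; while the pawl is engaged a tooth stops it at about 0.54
- grip_top (a point): centre of the upper face of the arm's black rubber grip: 115 mm long, 34 mm wide, 22 mm thick, from 155 to 270 mm from the pivot along the arm; the point is 212 mm out along the arm and 11.5 mm above its centre line, which passes through the pivot
- foot (a point): centre of the underside of the arm's round rubber foot (36 mm across), 130 mm out along the arm and 41.5 mm below its centre line
- pawl (a joint): angle of the pawl, rad: 0 = its beak is down between the teeth, 0.40 = tab pressed down to its stop, beak well clear of the teeth (clear from about 0.2). A stiff pivot: 2 to 3 N down on the tab moves it, and it stays where it is left
- tab_top (a point): centre of the upper face of the pawl's red tab (36 x 40 mm, 8 mm thick), 175 mm above the bench at the start and 145 mm to the -y side of the arm's pivot; it goes down 27 mm to its stop. The pawl turns about an axis along x, 75 mm to the -y side of the arm's pivot and 154 mm above the bench
- stone: a pale limestone block, 75 x 94 x 42 mm, loose on the base plate under the foot; origin at the centre of its underside
- sand_block: bystander: a pale sanding block, 66 x 79 x 30 mm, behind the hold-down; origin at the centre of its underside
- wood_wedge: bystander: a beech wedge, 34 x 110 x 26 mm, behind the hold-down; origin at the centre of its underside
- mug: bystander: a yellow plastic mug, 84 x 107 x 88 mm, on the left of the bench; origin at the centre of its underside
- tape_measure: bystander: a yellow tape measure, 55 x 85 x 62 mm; origin at the centre of its underside
- try_square: bystander: a try square lying flat, 121 x 216 x 14 mm; origin at the centre of its underside
- pencil: bystander: a red carpenter pencil lying flat on the right, 86 x 155 x 8 mm as it lies; origin at the centre of its underside

How it is judged:
By the outcome, as a careful person would: the job done as asked, in the order asked, and still so for the second after the job is handed in, with the robot touching nothing.
It also fails if it takes over 48 s, if anything falls off the work surface, if the arm or the gripper's body presses on something with over 40 N, if the wrist force passes 120 N, or if a joint passes its speed limit or range.

## Working session

There is one attempt and no reset: what is moved stays moved. The work goes in short steps, Python scripts to look and compute and a tool call to move; the robot and the scene stay as the last step left them, time stands still between calls to the robot, and variables do not carry over. Pictures are saved under pics/ and viewed, about 8 in all and at most 12, crops included, and the job is handed in when it is done.

Besides the shell and the picture viewer there is one more tool, called after "Emit:" as name(argument=value, ...) on one line, values as JSON. drive_tool: Moves the arm, as the interface text tells. Its arguments: {"type":"object","properties":{"targets":{"type":"array"},"force":{"type":"number"}},"required":["targets"]}

```bash
mkdir -p pics; cat > h.py <<'E'
import numpy as np, cv2, json
from rig import sense, grab_frame, sign_off, grip_point_offset
def snap(n,f):
    d=grab_frame(n); cv2.imwrite(f'pics/{f}.png',d['color'])
    np.savez(f'pics/{f}.npz',T=d['world_from_camera'],c=[d['vertical_fov'],d['cx'],d['cy']])
def cam(f):
    z=np.load(f'pics/{f}.npz'); v,cx,cy=z['c']; return z['T'],240/np.tan(np.radians(v)/2),cx,cy
def ray(f,u,v):
    T,fl,cx,cy=cam(f); d=T[:3,:3]@np.array([(u-cx)/fl,(v-cy)/fl,1]); return T[:3,3],d
def atz(f,u,v,z):
    o,d=ray(f,u,v); return o+d*(z-o[2])/d[2]
def proj(f,p):
    T,fl,cx,cy=cam(f); q=np.linalg.inv(T)@np.append(p,1); return np.array([cx+fl*q[0]/q[2],cy+fl*q[1]/q[2]])
E
python3 - <<'E'
from h import *
for n in ('scene','top','wrist'):
    snap(n,n+'0'); T,fl,cx,cy=cam(n+'0'); print(n,T.round(2).tolist(),fl,cx,cy)
print(sense()); 
E
```

```text
scene [[0.48, -0.68, 0.55, -558.48], [-0.88, -0.38, 0.3, -555.07], [0.0, -0.63, -0.78, 1695.9], [0.0, 0.0, 0.0, 1.0]] 546.4118692698553 314.23532205117334 242.15922905217798
top [[0.02, -0.99, 0.17, 267.46], [-1.0, -0.01, 0.01, 25.1], [-0.01, -0.17, -0.99, 1885.92], [0.0, 0.0, 0.0, 1.0]] 565.1275868151275 325.01232996830254 237.99671096705833
wrist [[0.39, 0.89, 0.25, 174.84], [0.92, -0.37, -0.11, 603.88], [-0.0, 0.28, -0.96, 372.71], [0.0, 0.0, 0.0, 1.0]] 395.1908400244234 318.36177514995813 243.50030811006704
{'clock': 0.15, 'qpos': array([ 1.17261149e+00,  3.53538541e-01,  1.63396811e+00,  1.48646427e-05,
        1.15520009e+00, -2.36202748e-03]), 'qvel': array([ 2.80662432e-04, -1.97562904e-03, -1.48925514e-03, -1.28000938e-03,
       -7.11760896e-05, -7.10380686e-04]), 'joint_efforts': array([ 3.64785556e-04, -6.05640793e+01, -3.42339134e+01, -8.29692249e-05,
        6.11130497e-03, -3.80810093e-05]), 'eef_pos': array([240.84219636, 576.41859562, 303.30113106]), 'tcp_rot': array([-3.14047860e+00, -1.62240739e-05,  2.74576383e+00]), 'contact_force': array([-0.26050245,  0.18064628, -0.18799034]), 'wrist_torque': array([ 0.01143989,  0.00484715, -0.03839578]), 'opening': 1.0000265035010691}
```

View pics/scene0.png

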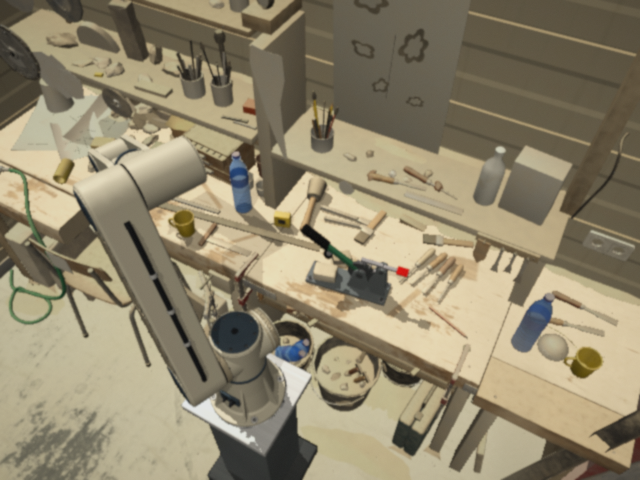

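View pics/top0.png

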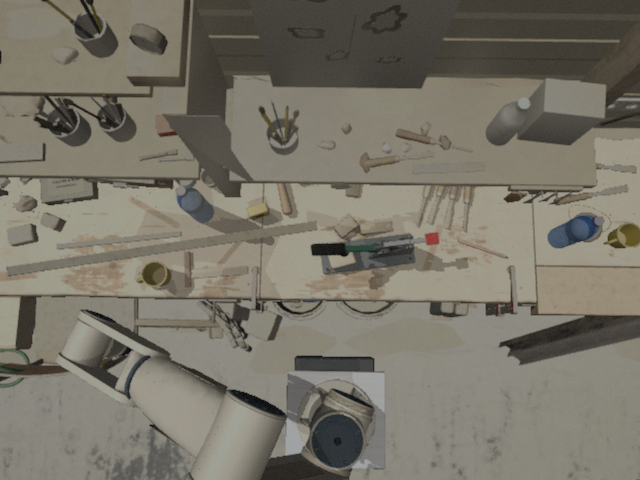

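The scene view shows the tab at about (403,271) and the grip at (315,237). In the top view the red tab is at (432,239), the black grip at (328,249) and the base plate around (368,254). I'll enlarge both.

```bash
python3 - <<'E'
from h import *
a=cv2.imread('pics/top0.png')[220:285,300:450]; b=cv2.imread('pics/scene0.png')[215:310,290:420]
a=cv2.resize(a,(750,325),interpolation=cv2.INTER_CUBIC); cv2.imwrite('pics/ct.png',a)
b=cv2.resize(b,(780,570),interpolation=cv2.INTER_CUBIC); cv2.imwrite('pics/cs.png',b)
for f in ('top0','scene0'):
    im=cv2.imread(f'pics/{f}.png').astype(int); B,G,R=im[...,0],im[...,1],im[...,2]
    m=((R>150)&(G<80)&(B<80)).astype(np.uint8)
    n,l,s,c=cv2.connectedComponentsWithStats(m)
    for i in range(1,n):
        if s[i,4]>15: print(f,s[i],c[i], atz(f,*c[i],175))
E
```

```text
scene0 [396 267  12  10  81] [402.11111111 271.51851852] [ 557.45400413 -288.01199076  175.        ]
```

View pics/ct.png

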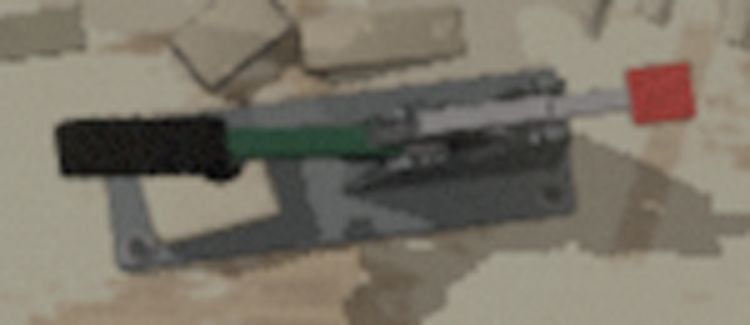

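View pics/cs.png

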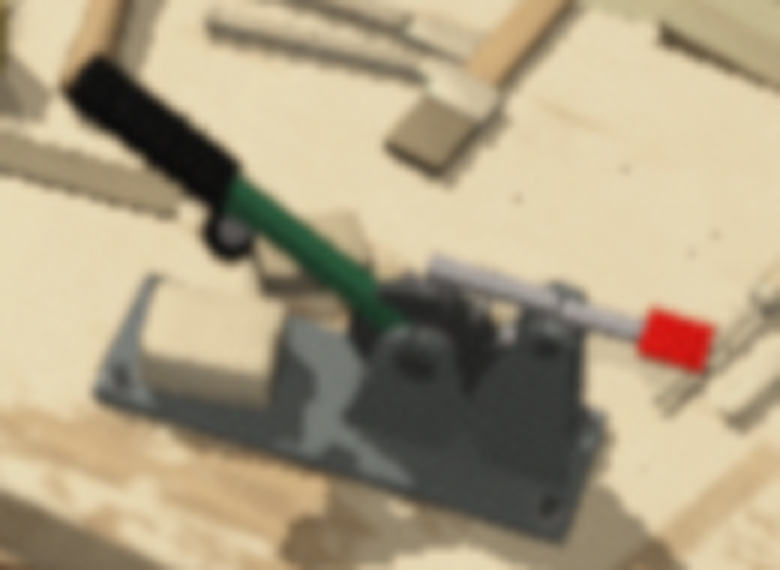

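```bash
cat >> h.py <<'E'
def hd(p):  # params x,y,yaw
    x,y,a=p; c,s=np.cos(a),np.sin(a); return np.array([[c,-s,0,x],[s,c,0,y],[0,0,1,0],[0,0,0,1]])
def W(p,q): return (hd(p)@np.append(q,1))[:3]
def armpt(t,r,h): return np.array([0,r*np.cos(t)-h*np.sin(t),100+r*np.sin(t)+h*np.cos(t)])
E
python3 - <<'E'
from h import *
from scipy.optimize import least_squares
t=lambda u,v:(300+u/5-.4,220+v/5-.4); s=lambda u,v:(290+u/6-.4,215+v/6-.4)
obs=[('top0',t(122,270),(-50,200,16)),('top0',t(577,212),(-50,-110,16)),('top0',t(553,68),(50,-110,16)),('top0',t(661,94),(0,-145,175)),
('scene0',s(98,393),(-50,200,16)),('scene0',s(562,538),(-50,-110,16)),('scene0',s(677,339),(0,-145,175))]
def res(p): 
    r=[proj(f,W(p,q))-uv for f,uv,q in obs]
    # grip far end upper/centre: top
    r.append(proj('top0',W(p,armpt(p[3],270,0)))-t(61,149))
    r.append(proj('scene0',W(p,armpt(p[3],270,0)))-s(98,75))
    return np.ravel(r)
o=least_squares(res,[500,-100,.1,.6]); print(o.x.round(4)); print(res(o.x).reshape(-1,2).round(1))
p=o.x; np.save('p.npy',p)
print('tab',W(p,(0,-145,175)),'grip',W(p,armpt(p[3],212,11.5)),'grip0',W(p,armpt(0,212,11.5)),'gripend',W(p,armpt(p[3],270,11.5)))
for th in (0,.1,.2,.4): print(th)
E
```

```text
Traceback (most recent call last):
  File "h.py", line 16, in W
    def W(p,q): return (hd(p)@np.append(q,1))[:3]
                        ~~^^^
  File "h.py", line 15, in hd
    x,y,a=p; c,s=np.cos(a),np.sin(a); return np.array([[c,-s,0,x],[s,c,0,y],[0,0,1,0],[0,0,0,1]])
    ^^^^^
ValueError: too many values to unpack (expected 3)
```

```bash
sed -i 's/x,y,a=p;/x,y,a=p[:3];/' h.py
python3 - <<'E'
from h import *
from scipy.optimize import least_squares
t=lambda u,v:(300+u/5-.4,220+v/5-.4); s=lambda u,v:(290+u/6-.4,215+v/6-.4)
obs=[('top0',t(122,270),(-50,200,16)),('top0',t(577,212),(-50,-110,16)),('top0',t(553,68),(50,-110,16)),('top0',t(661,94),(0,-145,175)),
('scene0',s(98,393),(-50,200,16)),('scene0',s(562,538),(-50,-110,16)),('scene0',s(677,339),(0,-145,175))]
def res(p): 
    r=[proj(f,W(p,q))-uv for f,uv,q in obs]
    r.append(proj('top0',W(p,armpt(p[3],270,0)))-t(61,149))
    r.append(proj('scene0',W(p,armpt(p[3],270,0)))-s(98,75))
    return np.ravel(r)
o=least_squares(res,[500,-100,.1,.6]); print(o.x.round(4)); print(res(o.x).reshape(-1,2).round(1))
p=o.x; np.save('p.npy',p)
print('tab',W(p,(0,-145,175)),'grip',W(p,armpt(p[3],212,11.5)),'grip0',W(p,armpt(0,212,11.5)),'gripend',W(p,armpt(p[3],270,11.5)))
E
```

```text
[ 5.422663e+02 -1.433146e+02  1.396000e-01  6.140000e-01]
[[-0.6  0.3]
 [ 0.8  0.4]
 [ 1.2 -0.1]
 [ 0.7  0. ]
 [-1.5 -1.2]
 [ 0.6 -0.4]
 [-0.1 -0.7]
 [ 1.6 -0.2]
 [-2.7 -0.7]]
tab [ 562.43741803 -286.90473195  175.        ] grip [519.08274684  21.71942999 231.53912655] grip0 [512.77466736  66.62406631 111.5       ] gripend [512.48792603  68.66526048 264.95465195]
```

Emit:
drive_tool(targets=[0,0,-0.04,0,0,0,0,0,0,-0.08,0,0,0,0,0,0,-0.1,0,0,0,0,-0.24,-0.256,-0.1,0,0,-0.535,0,-0.24,-0.256,-0.1,0,0,-0.535,0,-0.24,-0.256,-0.1,0,0,-0.535,0,-0.24,-0.256,-0.1,0,0,-0.535,0,-0.24,-0.256,-0.1,0,0,-0.535,0,-0.24,-0.256,-0.1,0,0,-0.535,0,-0.24,-0.256,-0.1,0,0,-0.535,0,-0.24,-0.256,-0.1,0,0,-0.535,0,-0.24,-0.256,-0.1,0,0,-0.535,0])

```text
clock: 1.15
eef_pos: [364.1, 244.3, 403.8]
tcp_rot: [-3.14, 0.0, -3.004]
contact_force: [0.1, 0.5, 0.5]
opening: 0.003
```

Emit:
drive_tool(targets=[-0.107,-0.48,0,0,0,0,0,-0.107,-0.48,0,0,0,0,0,-0.107,-0.48,0,0,0,0,0,-0.107,-0.48,0,0,0,0,0,-0.107,-0.48,0,0,0,0,0,-0.107,-0.48,0,0,0,0,0,-0.107,-0.48,0,0,0,0,0,-0.107,-0.48,0,0,0,0,0,-0.107,-0.48,0,0,0,0,0,-0.107,-0.48,0,0,0,0,0,-0.107,-0.48,0,0,0,0,0,-0.107,-0.48,0,0,0,0,0])

```text
clock: 2.15
eef_pos: [536.6, -215.5, 403.6]
tcp_rot: [-3.141, -0.0, -3.003]
contact_force: [-0.1, 0.6, 1.1]
opening: 0.001
```

Emit:
drive_tool(targets=[-0.016,-0.04,0,0,0,0,0,-0.016,-0.077,0,0,0,0,0,-0.016,-0.077,0.03,0,0,0,0,-0.016,-0.077,0.07,0,0,0,0,-0.016,-0.077,0.1,0,0,0,0,-0.016,-0.077,0.125,0,0,0,0,-0.016,-0.077,0.135,0,0,0,0,-0.016,-0.077,0.135,0,0,0,0])

```text
clock: 2.82
eef_pos: [561.6, -286.0, 266.1]
tcp_rot: [3.139, -0.004, -3.002]
contact_force: [-0.3, 0.4, 0.3]
opening: -0.001
```

```bash
python3 - <<'E'
from h import *
snap('wrist','w1'); snap('scene','s1'); snap('top','t1')
p=np.load('p.npy'); s=sense(); print(s['eef_pos'],s['contact_force'])
tip=s['eef_pos']-[0,0,73]
print('tip',proj('w1',tip),proj('s1',tip),'tab corners in wrist',[proj('w1',W(p,(x,y,175))).round().tolist() for x,y in((-18,-165),(18,-165),(18,-125),(-18,-125))])
a=cv2.imread('pics/w1.png'); b=cv2.imread('pics/s1.png')[200:310,290:430]
cv2.imwrite('pics/v1.png',np.hstack([cv2.resize(a,(400,300)),cv2.resize(b,(400,300),interpolation=2)]))
E
```

```text
[ 563.67958102 -286.94224264  270.68093937] [ 0.4603607  -0.9436625   0.64840746]
tip [313.27708301 328.02926806] [403.37851795 266.18737731] tab corners in wrist [[267.0, 262.0], [270.0, 338.0], [358.0, 338.0], [361.0, 262.0]]
```

View pics/v1.png

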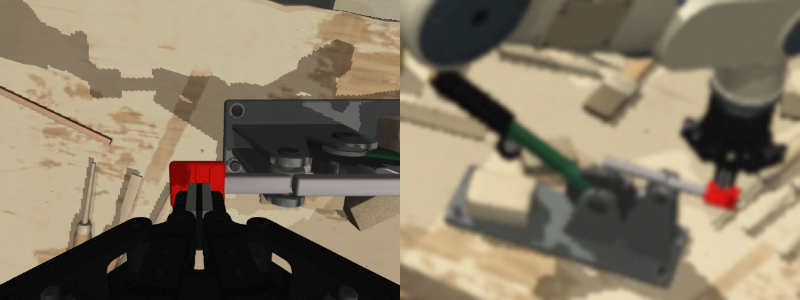

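In the wrist view the shut fingertips are centred on the red tab, whose columns span 272–360 (predicted 267–361). The scene crop agrees, so I'm pressing down.

Emit:
drive_tool(targets=[0,0,0.008,0,0,0,0,0,0,0.016,0,0,0,0,0,0,0.019,0,0,0,0,0,0,0.022,0,0,0,0,0,0,0.025,0,0,0,0,0,0,0.028,0,0,0,0,0,0,0.031,0,0,0,0,0,0,0.033,0,0,0,0,0,0,0.033,0,0,0,0])

```text
clock: 3.72
eef_pos: [563.0, -286.8, 235.7]
tcp_rot: [-3.141, 0.0, -3.003]
contact_force: [0.1, -1.5, 0.6]
opening: 0.0
```

Emit:
drive_tool(targets=[0,0,0.002,0,0,0,0,0,0,0.004,0,0,0,0,0,0,0.006,0,0,0,0,0,0,0.008,0,0,0,0,0,0,0.008,0,0,0,0])

```text
clock: 4.13
eef_pos: [562.8, -286.5, 227.4]
tcp_rot: [3.141, -0.0, -3.002]
contact_force: [0.6, -1.6, 1.4]
opening: 0.002
```

```bash
python3 - <<'E'
from h import *
s=sense(); print(s['eef_pos'],s['contact_force'],s['wrist_torque'])
snap('wrist','w2'); snap('scene','s2')
a=cv2.imread('pics/w2.png')[200:440,200:520]; b=cv2.imread('pics/s2.png')[230:305,340:440]
cv2.imwrite('pics/v2.png',np.hstack([cv2.resize(a,(400,300)),cv2.resize(b,(400,300),interpolation=2)]))
E
```

```text
[ 562.77367409 -286.50846004  227.42968256] [ 0.55934951 -1.58062297  1.35656989] [-0.34276739 -0.12163233 -0.04171343]
```

View pics/v2.png

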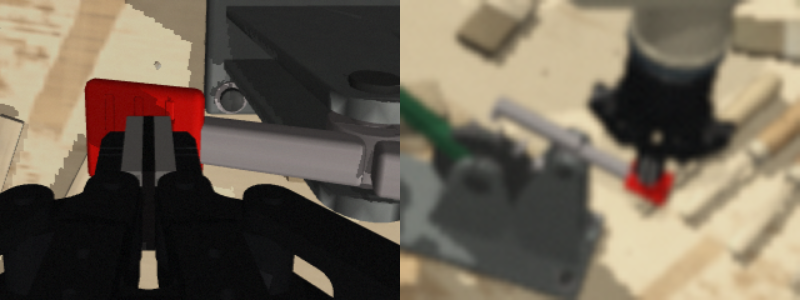

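The tab is going down under the fingertips: the pawl is tilted and its beak is rising. I'll keep on to the stop.

Emit:
drive_tool(targets=[0,0,0.001,0,0,0,0,0,0,0.002,0,0,0,0,0,0,0.003,0,0,0,0,0,0,0.003,0,0,0,0])

```text
clock: 4.57
eef_pos: [562.7, -286.4, 224.6]
tcp_rot: [3.141, -0.0, -3.002]
contact_force: [0.2, -0.7, 1.7]
opening: 0.0
```

Emit:
drive_tool(targets=[0,0,0.001,0,0,0,0,0,0,0.002,0,0,0,0,0,0,0.003,0,0,0,0,0,0,0.003,0,0,0,0])

```text
clock: 4.9
eef_pos: [562.7, -286.4, 221.6]
tcp_rot: [3.141, -0.0, -3.002]
contact_force: [-0.2, 0.3, 1.2]
opening: -0.0
```

Emit:
drive_tool(targets=[0,0,0.001,0,0,0,0,0,0,0.002,0,0,0,0,0,0,0.002,0,0,0,0])

```text
clock: 5.15
eef_pos: [562.9, -286.5, 220.9]
tcp_rot: [3.141, 0.0, -3.002]
contact_force: [-2.8, 3.5, 10.9]
opening: -0.002
```

The force rose to 11 N with little travel, so that looks like the stop. I'll confirm with 1 mm more, then retract.

Emit:
drive_tool(targets=[0,0,0.001,0,0,0,0,0,0,0.001,0,0,0,0])

```text
clock: 5.32
eef_pos: [562.9, -286.5, 220.6]
tcp_rot: [-3.142, 0.001, -3.002]
contact_force: [-4.2, 3.4, 16.0]
opening: 0.004
```

Emit:
drive_tool(targets=[0,0,-0.005,0,0,0,0,0,0,-0.02,0,0,0,0,0,0,-0.06,0,0,0,0,0,0,-0.1,0,0,0,0,0,0,-0.14,0,0,0,0,0,0,-0.16,0,0,0,0,0,0,-0.16,0,0,0,0])

```text
clock: 5.9
eef_pos: [564.4, -287.5, 384.8]
tcp_rot: [-3.136, 0.007, -3.002]
contact_force: [0.1, -0.1, -0.1]
opening: 0.002
```

```bash
python3 - <<'E'
from h import *
snap('scene','s3'); snap('wrist','w3'); snap('top','t3')
p=np.load('p.npy'); print(sense()['eef_pos'])
def tab(an): 
    c,s=np.cos(an),np.sin(an); return [np.array([0,-75-70*c+21*s*1 if 0 else -75-70*c-21*s,154+21*c-70*s])]
for an in (0,.3,.4): print(an,[ (f,proj(f,W(p,tab(an)[0])).round(1)) for f in('s3','w3','t3')])
a=cv2.imread('pics/w3.png'); b=cv2.imread('pics/s3.png')[230:305,340:440]
cv2.imwrite('pics/v3.png',np.hstack([cv2.resize(a,(400,300)),cv2.resize(b,(400,300),interpolation=2)]))
for f in ('s3','w3','t3'):
    im=cv2.imread(f'pics/{f}.png').astype(int); B,G,R=im[...,0],im[...,1],im[...,2]
    m=((R>110)&(G<60)&(B<70)).astype(np.uint8)
    n,l,s,c=cv2.connectedComponentsWithStats(m)
    for i in range(1,n):
        if s[i,4]>40: print(f,s[i],c[i])
E
```

```text
[ 562.44084949 -286.44101598  378.03183818]
0 [('s3', array([402.4, 270.4])), ('w3', array([319.1, 230.3])), ('t3', array([432.5, 238.4]))]
0.3 [('s3', array([402.5, 274.3])), ('w3', array([315.1, 223.4])), ('t3', array([432.2, 239.5]))]
0.4 [('s3', array([402.1, 275.5])), ('w3', array([315.8, 221.2])), ('t3', array([431.7, 239.9]))]
s3 [397 271  10  11  65] [401.32307692 276.23076923]
w3 [ 297  197   47   46 1889] [320.02064584 219.11699312]
```

View pics/v3.png

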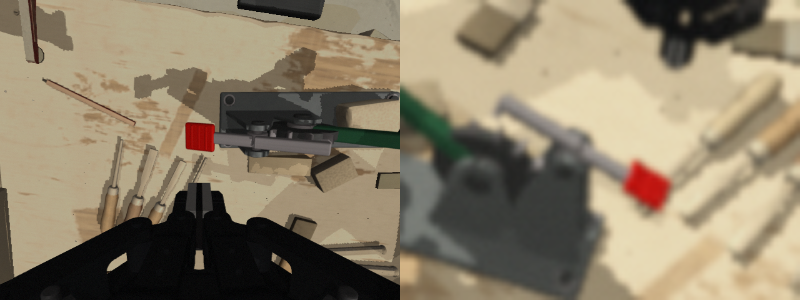

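The tab is down at its stop: the scene centroid is at (401,276), against (402,275.5) predicted for 0.40 rad. The stone and chisels haven't moved. Next is the grip.

Emit:
drive_tool(targets=[0,0.04,0,0,0,0,0,0,0.08,0,0,0,0,0,0,0.12,0,0,0,0,0,0,0.16,0,0,0,0,0,0,0.2,0,0,0,0,0,0,0.24,0,0,0,0,0,0,0.28,0,0,0,0,0,0,0.3,0,0,0,0,0,0,0.313,0,0,0,0,0,0,0.313,0.03,0,0,0,0,0,0.313,0.05,0,0,0,0,0,0.313,0.05,0,0,0,0])

```text
clock: 7.05
eef_pos: [517.1, 23.1, 324.0]
tcp_rot: [3.141, -0.008, -3.002]
contact_force: [0.0, -0.3, -0.6]
opening: 0.0
```

```bash
python3 - <<'E'
from h import *
snap('scene','s4'); snap('wrist','w4'); s=sense()
p=np.load('p.npy'); print(s['eef_pos'],s['contact_force'])
print([proj('w4',W(p,armpt(p[3],r,11.5))+0).round() for r in(155,212,270)])
a=cv2.imread('pics/w4.png'); b=cv2.imread('pics/s4.png')[200:290,280:400]
cv2.imwrite('pics/v4.png',np.hstack([cv2.resize(a,(400,300)),cv2.resize(b,(400,300),interpolation=2)]))
E
```

```text
[518.96631543  22.88367673 327.89210734] [ 0.43120246 -0.19012825  0.37790311]
[array([227., 273.]), array([314., 298.]), array([442., 335.])]
```

View pics/v4.png

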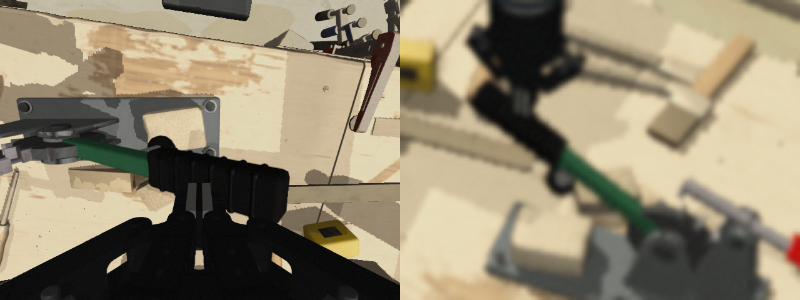

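The fingers are over the middle of the black grip (wrist columns 240–464), and the foot is raised above the stone. I'll push gently at first to confirm the pawl no longer holds.

Emit:
drive_tool(targets=[0,0,0.007,0,0,0,0,0,0,0.014,0,0,0,0,0,0.001,0.018,0,0,0,0,0,0.002,0.021,0,0,0,0,0,0.003,0.024,0,0,0,0,0,0.005,0.027,0,0,0,0,0,0.006,0.03,0,0,0,0,0,0.008,0.033,0,0,0,0,0,0.008,0.033,0,0,0,0])

```text
clock: 7.9
eef_pos: [518.3, 31.7, 295.6]
tcp_rot: [3.141, 0.0, -3.002]
contact_force: [0.4, -0.0, 0.3]
opening: -0.005
```

Emit:
drive_tool(targets=[0,0.002,0.004,0,0,0,0,0,0.004,0.008,0,0,0,0,0,0.006,0.012,0,0,0,0,0,0.008,0.016,0,0,0,0,0,0.01,0.02,0,0,0,0,0,0.012,0.024,0,0,0,0])

```text
clock: 8.4
eef_pos: [516.6, 43.5, 271.4]
tcp_rot: [3.141, 0.0, -3.002]
contact_force: [0.6, 1.4, 4.4]
opening: 0.0
```

Only 4.4 N while moving, which is the pivot friction alone, so the arm is going down freely.

Emit:
drive_tool(targets=[0,0.002,0.004,0,0,0,0,0,0.004,0.008,0,0,0,0,0,0.005,0.012,0,0,0,0,0,0.007,0.016,0,0,0,0,0,0.008,0.02,0,0,0,0,0,0.01,0.024,0,0,0,0,0,0.011,0.028,0,0,0,0,0,0.012,0.032,0,0,0,0,0,0.013,0.036,0,0,0,0,0,0.015,0.041,0,0,0,0])

```text
clock: 9.23
eef_pos: [514.4, 58.0, 230.5]
tcp_rot: [-3.141, -0.0, -3.002]
contact_force: [0.2, -2.2, 2.9]
opening: -0.0
```

Emit:
drive_tool(targets=[0,0.001,0.004,0,0,0,0,0,0.002,0.008,0,0,0,0,0,0.002,0.012,0,0,0,0,0,0.003,0.016,0,0,0,0,0,0.004,0.02,0,0,0,0,0,0.005,0.024,0,0,0,0,0,0.005,0.028,0,0,0,0,0,0.005,0.028,0,0,0,0])

```text
clock: 9.9
eef_pos: [513.6, 63.1, 202.0]
tcp_rot: [3.141, -0.001, -3.002]
contact_force: [0.1, 0.5, -0.3]
opening: -0.002
```

```bash
python3 - <<'E'
from h import *
snap('scene','s5'); s=sense(); print(s['eef_pos'],s['contact_force'])
cv2.imwrite('pics/v5.png',cv2.resize(cv2.imread('pics/s5.png')[215:305,280:410],(780,540),interpolation=2))
E
```

```text
[513.5204816   63.03829008 202.30691289] [-0.29356474  0.20138247 -0.16799693]
```

View pics/v5.png

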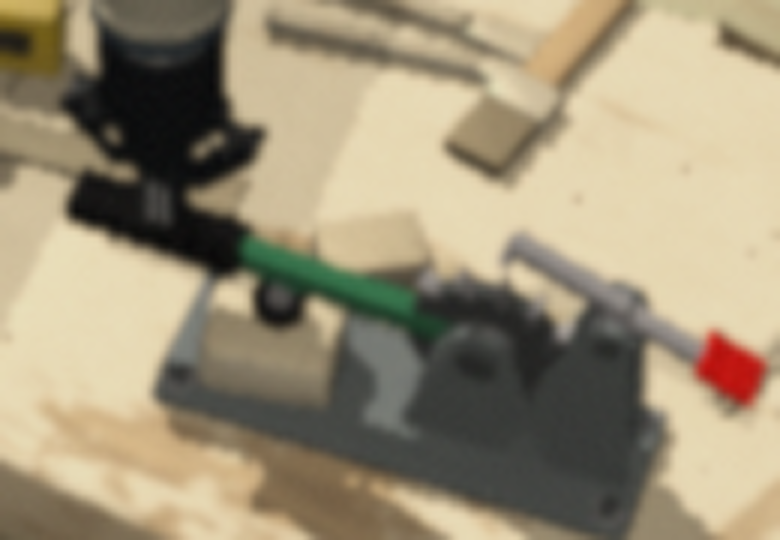

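The arm is low and the foot sits just above the stone, which looks unmoved. The tab is still down. I'll close the last ~18 mm slowly.

Emit:
drive_tool(targets=[0,0,0.002,0,0,0,0,0,0.001,0.004,0,0,0,0,0,0.001,0.006,0,0,0,0,0,0.001,0.008,0,0,0,0,0,0.002,0.01,0,0,0,0,0,0.002,0.012,0,0,0,0,0,0.002,0.013,0,0,0,0,0,0.002,0.014,0,0,0,0])

```text
clock: 10.62
eef_pos: [513.6, 65.1, 188.7]
tcp_rot: [3.141, 0.0, -3.002]
contact_force: [-0.7, 1.1, 2.7]
opening: -0.001
```

Emit:
drive_tool(targets=[0,0,0.001,0,0,0,0,0,0,0.002,0,0,0,0,0,0,0.003,0,0,0,0,0,0,0.003,0,0,0,0])

```text
clock: 10.95
eef_pos: [513.5, 65.0, 185.7]
tcp_rot: [3.142, 0.0, -3.002]
contact_force: [-0.7, -0.0, 1.5]
opening: 0.004
```

Emit:
drive_tool(targets=[0,0,0.001,0,0,0,0,0,0,0.0015,0,0,0,0,0,0,0.0015,0,0,0,0])

```text
clock: 11.2
eef_pos: [513.5, 65.0, 184.3]
tcp_rot: [-3.142, -0.0, -3.002]
contact_force: [0.6, 1.5, 1.1]
opening: 0.0
```

Emit:
drive_tool(targets=[0,0,0.0007,0,0,0,0,0,0,0.0015,0,0,0,0,0,0,0.0015,0,0,0,0])

```text
clock: 11.45
eef_pos: [513.6, 65.0, 182.9]
tcp_rot: [3.142, 0.0, -3.002]
contact_force: [-1.3, 1.4, 2.2]
opening: -0.001
```

Emit:
drive_tool(targets=[0,0,0.0007,0,0,0,0,0,0,0.0015,0,0,0,0,0,0,0.0015,0,0,0,0])

```text
clock: 11.7
eef_pos: [513.7, 65.0, 182.7]
tcp_rot: [-3.142, 0.0, -3.002]
contact_force: [-5.9, 0.4, 19.8]
opening: 0.0
```

The force jumped to 20 N with no travel, so the foot is firmly on the stone. I'll retract and check.

Emit:
drive_tool(targets=[0,0,-0.004,0,0,0,0,0,0,-0.015,0,0,0,0,0,0,-0.05,0,0,0,0,0,0,-0.09,0,0,0,0,0,0,-0.13,0,0,0,0,0,0,-0.17,0,0,0,0,0,0,-0.2,0,0,0,0,0,0,-0.2,0,0,0,0,0,0,-0.2,0,0,0,0])

```text
clock: 12.45
eef_pos: [514.1, 64.9, 383.6]
tcp_rot: [-3.141, 0.004, -3.002]
contact_force: [0.1, -0.7, -0.9]
opening: -0.001
```

```bash
python3 - <<'E'
from h import *
snap('scene','s6'); snap('wrist','w6'); s=sense(); print(s['clock'],s['eef_pos'],s['contact_force'])
p=np.load('p.npy')
for th in (0,.03,.06): print(th,proj('s6',W(p,armpt(th,270,0))).round(1))
a=cv2.imread('pics/w6.png'); b=cv2.imread('pics/s6.png')[215:305,290:410]
cv2.imwrite('pics/v6.png',np.hstack([cv2.resize(a,(400,300)),cv2.resize(b,(400,300),interpolation=2)]))
E
```

```text
12.55 [512.96681199  64.79262615 380.59928914] [ 0.31842745 -0.78687713  0.9124651 ]
0 [291.5 250.1]
0.03 [291.5 248.7]
0.06 [291.5 247.4]
```

View pics/v6.png

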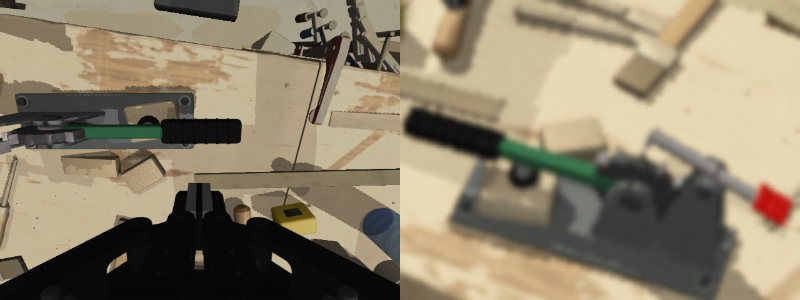

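The final view shows the arm level: the grip end is at (291.5,251), against (291.5,250) predicted for 0 rad. The foot is on the stone and the stone's corners are within about 1 px of their start. The tab is still down and the robot is clear.

```bash
python3 -c "
from rig import sign_off; print(sign_off())"
```

```text
the job is handed in; nothing more can be done
None
```

I pressed the pawl's tab to its stop, then pushed the arm's grip down until the foot rested on the stone. I lifted the robot clear and handed the job in at about 12.6 s of the 48 s allowed.

- **Pawl:** the force rose to 16 N at the stop with almost no further travel. The tab's image position matched 0.40 rad, and it was still down in the last picture.
- **Arm:** it came down at about 4 N or less, so the pawl was not holding it. The force then jumped to 20 N as the foot met the stone. The last picture puts the arm at 0 rad, to within about 0.03 rad.
- **Stone and other things:** the stone's corners are within about 1 px of where they started. The other items in view look undisturbed, though I did not measure them. The robot was touching nothing at the end.
- **Small disagreement:** my pose fit had up to about 3 px of error at the far end of the grip, and the final contact was about 2 mm lower than predicted. That fits the stated calibration accuracy of about 2 mm, and no check failed.

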